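# Roll the brass blank into the V-block

### The arm

A 6-joint arm with a two-finger parallel gripper is mounted at the origin on the work surface. World frame = base frame: x ahead of the robot, y to its left, z up, the work surface at z = 0. Lengths are in m, angles in rad, forces in N, time in s.
With the tool pointing down it reaches from about 0.275 to 0.775 m from the base axis. Payload 14.6 kg.
Tool frame: the origin (TCP) lies between the finger pads; the fingertips stand ahead of it and the grasp point (between the pads) is the TCP (arm.finger_overhang is the x of the fingertips in the tool frame, in m); x points along the fingers, z is the direction in which the jaws open and shut, and the axes are right-handed (so a half turn about x gives the same grasp; the last joint's range is limited). The gripper opens to 85 mm and grips with 20 to 120 N. Pads are 22 mm wide; open, the fingers measure 114 mm over their backs; the gripper's body (76 mm by 85 mm) begins 54 mm behind the grasp point. The pads swing forward as they close: fully open they stand 13 mm farther back than shut.
Start: joints at [-1.468, 0.263, -0.048, 1.259, 0, 1.415], TCP at [0.134, -0.508, 0.25] pointing down, gripper open.
Joint ranges: [-2.65, 2.65], [-0.89, 1.7], [-1.18, 1.37], [-2.13, 2.11], [-1.35, 1.29], [-3.14, 3.14]. Speed limits (rad/s): [1.89, 1.89, 2.57, 2.79, 3.14, 3.14].

### API

Orientations are given as a unit quaternion [x, y, z, w].
In Python, from plant import state, grab_frame, job_done, find_in, silhouettes, arm gives the robot as it stands.
- The arm moves only by the shell command python3 -m pendant 'ROWS' [OPENING] [FORCE]. ROWS is JSON, a list of rows, each a list of 4 numbers: the shift along the world's x, y, z in mm, then the turn about the world's z in rad. A call has 1 to 8 rows; each row is the pose to reach, as a shift and turn from the pose commanded when the call began; what a row does not reach only later rows make up. A row lasts 1/12 s, in which the tool goes at most 41.7 mm and 7.16 degrees, less where a joint would pass 70% of its speed; a pose out of reach is approached as far as the arm can. A call with a gripper value outside its range is refused whole. OPENING is the closure, from 0 (fully open) to 1 (shut), set as the call begins (- or left out, the last holds). The fingers move at their own pace and stop on an object; FORCE is the grip in N (left out, the last holds). Time passes only in rows, so rows that repeat a pose let the fingers close. It gives the time, the measured TCP pose, the force and the opening at its end, in the units of the state.
- state(): the state, without advancing time (a new reading comes with each control period).
- grab_frame(name): name is "scene" or "top" or "wrist"; returns a dict with "image" (420x560x3 uint8, red, green, blue), "fx", "fy", "cx", "cy" (pixels), "R" (3x3) and "t" (3): a world point X has camera coordinates R X + t; the wrist camera has in their place "T_tool_cam" (4x4, takes a point from camera to tool coordinates, whose origin is the TCP and whose axes are the tool frame's). Camera axes: x right, y down, z forward; pixel columns grow to the right and rows downward; lengths in m; the calibration is good to about 2 mm. A picture is of the moment at which its call begins: read the wrist's pose just before it. There is no depth.
- job_done(): hands the job in, once; it reports no verdict.
Trained networks look in the newest picture that a camera, given by its name, has taken for a name from the list of things; names that differ only in an ending like _2 or _b are one class to them, and where a whole thing is asked for, a point or a joint stands for the part that bears it (a point fixed in the world has none). Each returns a list of dicts, best first, with "conf" (0 to 1); they miss things now and then, are a little off and sometimes report something else, mostly with a low value. They report only what shows in the picture. A call takes as long as a camera call. They do not tell look-alikes from the thing itself.
- find_in(camera, name): "xyz" ([x, y, z] in m, in world coordinates, good to about 4 mm: the middle of the surface that is visible of it).
- silhouettes(camera, name): "mask" (420x560 bool, what is visible of it).
The state is a dict: "t": time; "joints": joint angles; "joint_velocities": joint speeds; "tau": joint torques, N m; "tcp_pos": TCP position; "tcp_rot": TCP orientation; "force": force on the tool from outside, world axes, zero at the start; "torque": the same for the moment, N m; "grip_width": finger opening in m.
Only numpy, scipy, OpenCV 4.12 (cv2) and the standard library are available. Lean on these libraries where they do the work, as an engineer would, in place of code of your own. Each camera call takes 0.05 s, during which the arm holds its last target.

### The job

With the fingertips only, push the round brass bar from the side so that it rolls across the setting plate and drops into the V-groove in the middle, then nudge it along the groove until its end touches the red stop. Push gently, never pinch, lift or tip the bar up, and leave the steel block, the jar and the green stone where they are. Finish with the bar lying still in the groove against the stop and the hand clear of everything.

Things in the scene. Friction and masses are not known exactly. Their poses are not given: they have to be found in the camera images.
- bar_center (a point): Centre of the loose round brass bar (a bush blank with a dark bore in its ends): diameter 36 mm, length 100 mm, about 0.6 kg, lying on its side. The x axis runs along the bar. It starts on the plate on one side of the groove (either side), up to 0.2 rad askew to the groove. Pushed slowly it stops within a few mm of where the push ends.
- plate: Fixed dark steel setting plate on the bench, 230 mm (its x) by 420 mm (its y) by 30 mm high, origin at the centre of its underside, z up. A silver V-block is let in flush along the middle (y = 0). The edges at y = +-210 mm carry lips 5 mm high and 8 mm wide; otherwise the top is flat, with the red stop at the groove's far end.
- stop (a point): Centre of the contact face of the red end stop fixed across the +x end of the groove, 93 mm in x from point groove, at the height of the seated bar's centre; axes as the plate's. The face looks to -x; the stop is 76 mm wide (y), 14 mm thick, and rises 24 mm above the plate's top. When home, the bar's centre is 50 mm from this point.
- block_center (a point): Centre of a loose steel block, 55 x 34 x 28 mm, lying on the plate on the other side of the groove from the bar. Leave it.
- jar_center (a point): Centre of a loose jar with a blue cap, 52 mm diameter, 55 mm high, standing on the bench beyond the plate. Leave it.
- stone_center (a point): Centre of a loose green polishing stone, 110 x 16 x 14 mm, lying on the bench beyond the plate. Leave it.
- groove (a point): Middle of the V-groove's mouth, level with the plate's top; axes as the plate's. The 90 degree groove runs along x, over the full 230 mm of the plate, 32 mm wide at the top (y) and 16 mm deep. Seated in it, the bar's centre line lies 9.5 mm above this point; on the flat top it lies 18 mm above. Its faces are polished and oiled: 2 to 3 N slide the bar along it.
There are look-alikes about, which are no part of the job. Of the things that look like the part that bears bar_center, the largest one is meant.

How it is judged:
On the way, in this order (a step that is already met when the one before it is completed fails the run):
1. the bar rolls on the plate's flat top (angular speed of bar above 0.3 rad/s and z of bar_center in the frame of plate above 0.0465 m), for 0.2 s.
2. the bar lies down in the V-groove (z of bar_center in the frame of plate between 0.036 and 0.0415 m and y of bar_center in the frame of plate between -0.004 and 0.004 m and angle between the x axis of bar_center and the x axis of plate, either way round below 0.05 rad), for 0.2 s.
At the end, for the whole second after the job is handed in: The bar lies still in the V-groove: centre line within 3 mm of the groove's middle sideways, seated to its full depth within 2 mm, parallel to it within 0.04 rad, its end within 3 mm of the stop (z of bar_center in the frame of plate between 0.036 and 0.0415 m and y of bar_center in the frame of plate between -0.003 and 0.003 m and angle between the x axis of bar_center and the x axis of plate, either way round below 0.04 rad and x of bar_center in the frame of stop above -0.053 m and linear speed of bar below 0.01 m/s); the robot touches nothing.
It fails at once if the bar is pinched between the fingers, or shoved hard (over 25 N on the flat, over 60 N in the groove) ((contact force between the fingers and bar above 25 N and z of bar_center in the frame of plate above 0.0445 m) or contact force between the fingers and bar above 60 N or (contact force between the fingers and bar above 3 N and z of bar_center in the frame of plate below 0.0445 m and y of the grasp point in the frame of groove between -0.01 and 0.01 m and z of the grasp point in the frame of groove below 0.04 m and x of the grasp point in the frame of bar_center between -0.045 and 0.045 m)).
It fails at once if the bar is lifted off the plate (more than 6 mm) (z of bar_center in the frame of plate above 0.054 m).
It fails at once if the bar is tipped up (angle between bar_center's own x axis and vertical below 1.25 rad).
It fails at once if the block, the jar or the stone is moved (more than 10 mm) (distance of any of block_center, jar_center, stone_center from where it was at the start of the episode above 0.01 m).
It also fails if it takes over 61 s, if anything falls off the work surface, if the arm or the gripper's body presses on something with over 40 N, if the wrist force passes 120 N, or if a joint passes its speed limit or range.

## Working session

There is one attempt and no reset: what is moved stays moved. The work goes in short steps, Python scripts to look and compute and a shell command to move; the robot and the scene stay as the last step left them, time stands still between calls to the robot, and variables do not carry over. Pictures are saved under pics/ and viewed, and the job is handed in when it is done.

```bash
ls; mkdir -p pics; python3 - <<'E'
from plant import *
import cv2
s=state();print(s)
print([a for a in dir(arm) if a[0]!='_'], arm.finger_overhang)
for c in ("top","scene"):
    f=grab_frame(c);cv2.imwrite(f"pics/{c}0.png",f["image"][:,:,::-1])
    print(c,f["fx"],f["cx"],f["cy"],f["R"],f["t"])
    for n in ("bar_center","plate","stop","block_center","jar_center","stone_center","groove"):
        print(n,[(round(d["conf"],2),[round(float(v),4) for v in d["xyz"]]) for d in find_in(c,n)])
E
```

```text
pics
{'t': 0.0, 'joints': array([-1.46830434e+00,  2.63537414e-01, -4.89512892e-02,  1.25938455e+00,
       -4.53045812e-06,  1.41552960e+00]), 'joint_velocities': array([-8.54791043e-05, -3.20407565e-04,  7.17519965e-04,  2.27906831e-03,
       -5.35216546e-04,  1.45436159e-03]), 'tau': array([-6.70697464e-04, -6.37615156e+01,  3.84564042e+01,  1.38551358e-02,
       -9.15444684e-05, -1.87940594e-05]), 'tcp_pos': array([ 0.13381413, -0.50739691,  0.2498123 ]), 'tcp_rot': array([ 0.43186691,  0.56037783, -0.43131663,  0.55985143]), 'force': array([0.15476116, 0.06201836, 0.09764103]), 'torque': array([-0.00453803,  0.02423799,  0.00499297]), 'grip_width': 0.08607845858030994}
['Unreachable', 'finger_overhang'] 0.019
top 412.0347106078033 286.5915642567704 207.45096271852213 [[-0.01326425 -0.99940613  0.0318034 ]
 [-0.9938899   0.00969219 -0.10994966]
 [ 0.10957612 -0.03306748 -0.99342821]] [0.05885828 0.57963499 0.73300429]
bar_center [(0.94, [0.5594, 0.2803, 0.0219]), (0.8, [0.3677, 0.1247, 0.0214]), (0.64, [0.5511, 0.0926, 0.0674])]
plate [(0.96, [0.5469, -0.0057, 0.0294])]
stop [(0.8, [0.5445, -0.0073, 0.0314])]
block_center [(0.73, [0.5413, -0.1271, 0.0597])]
jar_center []
stone_center [(0.95, [0.7036, 0.1123, 0.0141])]
groove [(0.57, [0.5451, -0.0068, 0.0282]), (0.2, [0.5395, -0.1265, 0.0597])]
scene 392.3273293739639 283.59028482330325 204.6641175591628 [[ 0.78510573  0.61928207  0.00993513]
 [ 0.39998147 -0.49470566 -0.77154464]
 [-0.4728888   0.60971799 -0.6360976 ]] [-0.50660706 -0.15872684  1.14353319]
bar_center [(0.87, [0.3705, 0.1206, 0.0185]), (0.66, [0.558, 0.08, 0.0636]), (0.65, [0.5671, 0.2756, 0.024])]
plate [(0.66, [0.5731, -0.0556, 0.0324])]
stop [(0.78, [0.5756, -0.0583, 0.0287])]
block_center [(0.94, [0.5485, -0.1357, 0.0602])]
jar_center [(0.69, [0.7162, -0.1513, 0.0442])]
stone_center [(0.78, [0.7117, 0.0975, 0.0126])]
groove [(0.85, [0.5781, -0.0582, 0.0309])]
```

View pics/top0.png

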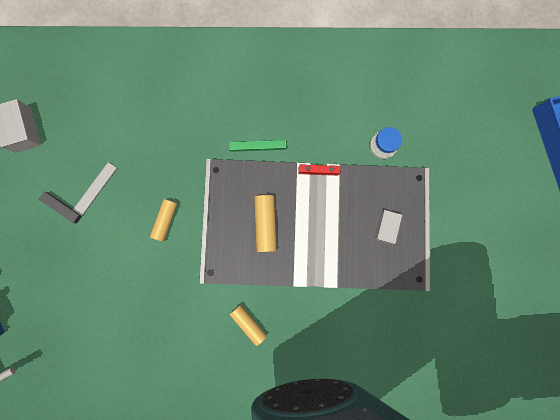

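View pics/scene0.png

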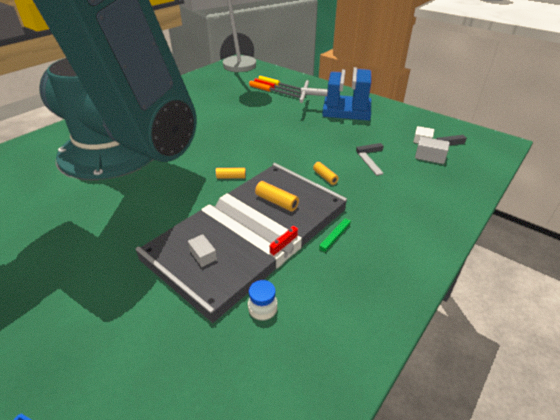

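Three brass bars show in the top view: at (265,223) on the plate, and at (164,220) and (248,325) on the bench. The one on the plate is the largest and matches the description. I'll confirm it in a crop and measure.

```bash
cat > h.py <<'E'
from plant import *
import numpy as np, cv2
def ray(f,u,v,z):
    R,t=np.array(f["R"]),np.array(f["t"]); d=R.T@np.array([(u-f["cx"])/f["fx"],(v-f["cy"])/f["fy"],1.]); o=-R.T@t
    return o+d*(z-o[2])/d[2]
def proj(f,X):
    c=np.array(f["R"])@X+f["t"]; return np.array([f["fx"]*c[0]/c[2]+f["cx"],f["fy"]*c[1]/c[2]+f["cy"]])
E
python3 - <<'E'
from h import *
f=grab_frame("top");im=f["image"]
c=im[145:305,190:440,::-1]
cv2.imwrite("pics/crop1.png",cv2.resize(c,None,fx=3.2,fy=3.2,interpolation=cv2.INTER_CUBIC))
hsv=cv2.cvtColor(im,cv2.COLOR_RGB2HSV)
red=((hsv[...,0]<8)|(hsv[...,0]>172))&(hsv[...,1]>150)&(hsv[...,2]>80)
red[:150]=0;red[185:]=0;red[:,:280]=0;red[:,360:]=0
v,u=np.nonzero(red);print("red",u.min(),u.max(),v.min(),v.max(),u.mean(),v.mean(),ray(f,u.mean(),v.mean(),.054))
# white stripes v-block edges
for row in (190,210,230,250,270,280):
    w=np.nonzero(im[row,280:360].min(1)>190)[0]+280
    print(row,w.min(),w.max(), np.diff(w).max(), w[np.argmax(np.diff(w))], ray(f,w.min()-.0,row,.03)[:2],ray(f,w.max()+1,row,.03)[:2])
for d in silhouettes("top","bar_center"):
    m=d["mask"];v,u=np.nonzero(m);r=cv2.minAreaRect(np.c_[u,v].astype(np.float32)); print(d["conf"],m.sum(),r)
    if abs(r[0][0]-265)<8:
        P=cv2.boxPoints(r)
        for p in P: print(p,ray(f,*p,.048))
        print("ctr",ray(f,*r[0],.05))
        fx=cv2.fitLine(np.c_[u,v].astype(np.float32),cv2.DIST_L2,0,.01,.01).ravel()
        a=ray(f,fx[2]-30*fx[0],fx[3]-30*fx[1],.048);b=ray(f,fx[2]+30*fx[0],fx[3]+30*fx[1],.048);print("axis",np.arctan2(*(b-a)[[1,0]]))
E
```

```text
red 299 339 165 174 319.0914454277286 169.63716814159292 [ 0.6464475  -0.00719478  0.054     ]
190 297 338 18 308 [0.61297695 0.03226747] [ 0.61231665 -0.04651008]
210 296 338 18 308 [0.57545587 0.03472944] [ 0.57465772 -0.04548075]
230 295 337 18 307 [0.53834158 0.03716472] [ 0.53742402 -0.04260112]
250 294 337 18 307 [0.50162748 0.03957374] [ 0.500569   -0.04160369]
270 294 337 18 306 [0.46528051 0.04012813] [ 0.46410496 -0.04061685]
280 294 336 18 306 [0.44725076 0.04040313] [ 0.44604574 -0.03829108]
0.76 1046 ((264.80535888671875, 223.07965087890625), (56.408111572265625, 19.689624786376953), 86.18592071533203)
[253.10623 195.59293] [0.60063405 0.11322423 0.048     ]
[272.75226 194.2832 ] [0.60272208 0.07758666 0.048     ]
[276.5045  250.56638] [0.50090747 0.07184628 0.048     ]
[256.85846 251.8761 ] [0.49903851 0.10697351 0.048     ]
ctr [0.55030457 0.0923618  0.05      ]
axis -3.1120853898764134
0.61 602 ((248.22067260742188, 325.2255859375), (41.50016784667969, 14.900565147399902), 51.07246017456055)
0.56 625 ((163.16439819335938, 220.06163024902344), (15.566473007202148, 41.43256759643555), 20.556045532226562)
```

View pics/crop1.png

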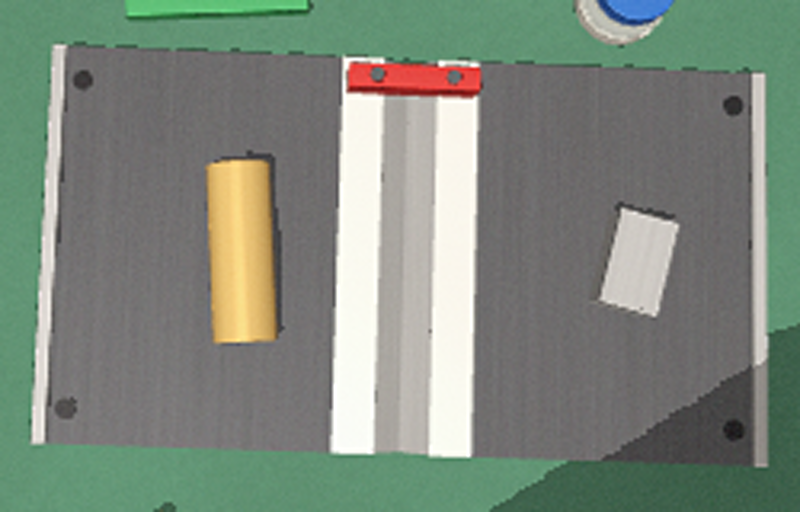

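The crop confirms it: the bar at (265,223) measures about 102 mm by 36 mm, lies on the plate on the groove's +y (left) side, and is the largest of the three. Next I'll fit bar and plate models to both views.

```bash
cat >> h.py <<'E'
from scipy.optimize import minimize
def cyl(x,y,yaw,z,L=.1,r=.018):
    a=np.linspace(0,2*np.pi,40);P=[]
    for s in (-L/2,L/2):
        for q in a: P.append([x+s*np.cos(yaw)-r*np.cos(q)*np.sin(yaw), y+s*np.sin(yaw)+r*np.cos(q)*np.cos(yaw), z+r*np.sin(q)])
    return np.array(P)
def brass(im):
    h=cv2.cvtColor(im,cv2.COLOR_RGB2HSV); return ((h[...,0]>10)&(h[...,0]<30)&(h[...,1]>70)&(h[...,2]>90)).astype(np.uint8)
def fitbar(fs,x0,z):
    ms=[]
    for f in fs:
        b=brass(f["image"]);n,l=cv2.connectedComponents(b);u,v=np.round(proj(f,np.array([x0[0],x0[1],z+.01]))).astype(int)
        k=np.bincount(l[v-8:v+9,u-8:u+9].ravel()); k[0]=0; m=(l==k.argmax()); ms.append(m)
    S=16
    def cost(p,fl=None):
        c=0
        for i,(f,m) in enumerate(zip(fs,ms)):
            if fl is not None and i not in fl: continue
            P=np.array([proj(f,X) for X in cyl(*p,z)]);H=cv2.convexHull((P*S).astype(np.int32))
            r=np.zeros((m.shape[0],m.shape[1]),np.uint8);cv2.fillConvexPoly(r,H,255,cv2.LINE_AA,4)
            c+=np.abs(r/255.-m).sum()/m.sum()
        return c
    out=[]
    for fl in ([0],[1],None)[:3] if len(fs)>1 else (None,):
        r=minimize(cost,x0,args=(fl,),method="Nelder-Mead",options=dict(initial_simplex=np.array(x0)+np.array([[0,0,0],[.01,0,0],[0,.01,0],[0,0,.08]])))
        out.append((np.round(r.x,4),round(r.fun,3)))
    return out
E
python3 - <<'E'
from h import *
from scipy.spatial.transform import Rotation as Ro
ft=grab_frame("top");fs=grab_frame("scene")
for o in fitbar([ft,fs],[.55,.09,.05],.048): print(o)
# plate corners from crop pixels
C=lambda a,b:(190+a/3.2,145+b/3.2)
for p in ((67,47),(752,73),(755,466),(47,444)): print(p,ray(ft,*C(*p),.032)[:2])
R=Ro.from_quat(state()["tcp_rot"]).as_matrix();print(R)
c=fs["image"][160:330,120:370,::-1];cv2.imwrite("pics/crop2.png",cv2.resize(c,None,fx=3.2,fy=3.2,interpolation=cv2.INTER_CUBIC))
w=grab_frame("wrist");cv2.imwrite("pics/w0.png",w["image"][:,:,::-1]);print(w["T_tool_cam"],w["fx"])
E
```

```text
(array([0.5496, 0.0921, 0.0335]), np.float64(0.075))
(array([0.5495, 0.0928, 0.0258]), np.float64(0.071))
(array([0.5497, 0.0924, 0.0283]), np.float64(0.155))
(67, 47) [0.67115395 0.19217479]
(752, 73) [ 0.6530766  -0.21084051]
(755, 466) [ 0.42448287 -0.20099548]
(47, 444) [0.44317579 0.20183092]
[[ 4.13210278e-06  9.66940204e-01  2.55003221e-01]
 [ 5.74527724e-05  2.55003220e-01 -9.66940202e-01]
 [-9.99999998e-01  1.86461383e-05 -5.44996959e-05]]
[[ 6.41129179e-04 -3.13525781e-01  9.49579472e-01 -1.23179559e-01]
 [ 1.49189129e-04 -9.49579627e-01 -3.13525932e-01  8.02836505e-02]
 [ 9.99999783e-01  3.42677558e-04 -5.62028568e-04 -9.93685334e-04]
 [ 0.00000000e+00  0.00000000e+00  0.00000000e+00  1.00000000e+00]] 362.7124704830678
```

View pics/crop2.png

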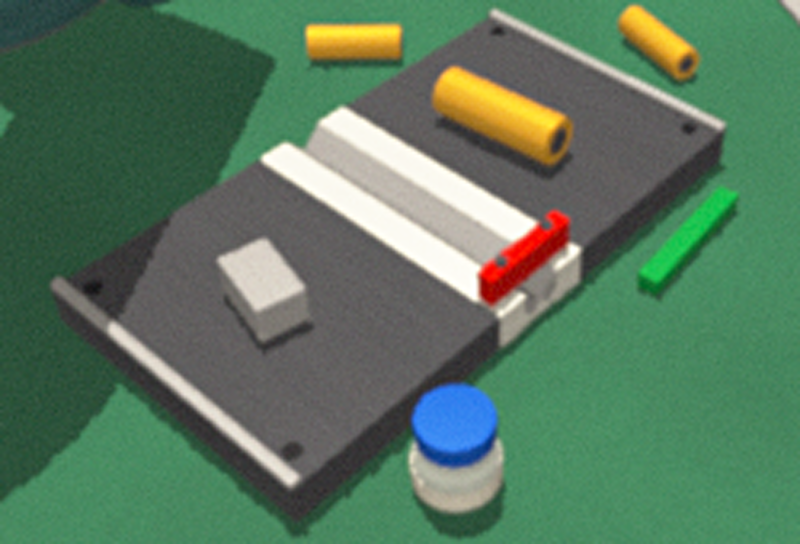

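View pics/w0.png

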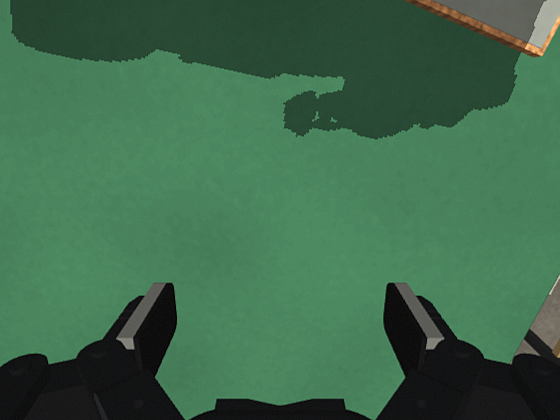

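The plate centre is at about (0.548,−0.004) with yaw −0.045. The bar centre is at (0.5497,0.0924) with yaw +0.028, which puts it 96 mm to the +y side of the groove. I'll set the jaw line parallel to the bar with the fingers half open, so both tips push squarely from the +y side.

```bash
python3 -m pendant '[[20,33,0,0.12],[40,66,0,0.24],[60,99,0,0.36],[80,132,0,0.48],[100,165,0,0.6],[120,198,0,0.72],[140,231,0,0.84],[160,264,0,0.96]]' 0.4
python3 -m pendant '[[20,33,0,0.08],[40,66,0,0.16],[60,99,0,0.24],[80,132,0,0.32],[100,165,0,0.38],[120,198,0,0.38],[140,231,0,0.38],[160,264,0,0.38]]'
python3 -m pendant '[[20,33,0,0],[40,66,0,0],[60,99,0,0],[96,126,0,0],[96,126,0,0],[96,126,0,0]]'
python3 - <<'E'
from h import *
from scipy.spatial.transform import Rotation as Ro
s=state();R=Ro.from_quat(s["tcp_rot"]).as_matrix();print(s["tcp_pos"],s["grip_width"],np.arctan2(R[1,2],R[0,2]),R[:,0],s["force"])
w=grab_frame("wrist");cv2.imwrite("pics/w1.png",w["image"][:,:,::-1])
E
```

```text
t: 1.72
tcp_pos: [0.2942, -0.242, 0.2505]
tcp_rot: [0.122, 0.696, -0.122, 0.697]
force: [0.9, -0.7, 0.1]
grip_width: 0.0514
t: 2.38
tcp_pos: [0.4544, 0.0224, 0.2505]
tcp_rot: [-0.01, 0.707, 0.01, 0.707]
force: [1.0, -1.4, 0.7]
grip_width: 0.0513
t: 2.88
tcp_pos: [0.5509, 0.1477, 0.2492]
tcp_rot: [-0.01, 0.707, 0.01, 0.707]
force: [-0.7, -1.0, -1.0]
grip_width: 0.0512
[0.55089291 0.1477383  0.24923499] 0.05118748112028397 0.029119248127993772 [-1.07500197e-03 -4.93751795e-05 -9.99999421e-01] [-0.69516608 -0.98203836 -0.97448771]
```

View pics/w1.png

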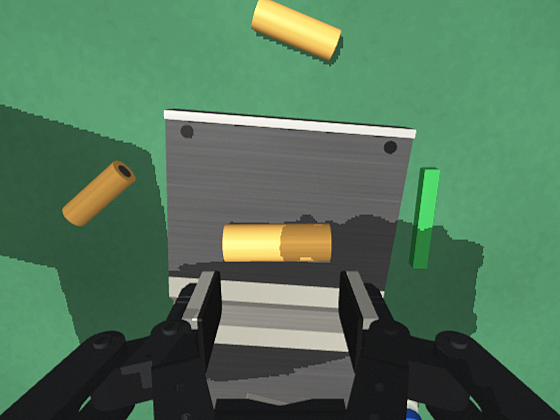

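The picture shows the bar at (276,243), level in the frame and centred between the tips at (212,275) and (345,275). The line-up holds, so I'll descend beside the bar on its +y side.

```bash
python3 -m pendant '[[0,0,-35,0],[0,0,-70,0],[0,0,-105,0],[0,0,-140,0],[0,0,-165,0],[0,0,-185,0],[0,0,-185,0],[0,0,-185,0]]'
python3 -m pendant '[[0,0,-3,0],[0,0,-7,0],[0,0,-7,0],[0,0,-7,0]]'
python3 - <<'E'
from h import *
s=state();print(s["tcp_pos"],s["force"])
f=grab_frame("scene");cv2.imwrite("pics/s2.png",cv2.resize(f["image"][120:270,200:400,::-1],None,fx=4,fy=4,interpolation=cv2.INTER_CUBIC))
for dx in(-.03,.03):print(proj(f,s["tcp_pos"]+[dx,-.011,-.019]))
E
```

```text
t: 3.6
tcp_pos: [0.549, 0.1455, 0.0657]
tcp_rot: [-0.009, 0.707, 0.009, 0.707]
force: [0.8, 0.1, 0.3]
grip_width: 0.0515
t: 3.93
tcp_pos: [0.5501, 0.1463, 0.0589]
tcp_rot: [-0.01, 0.707, 0.01, 0.707]
force: [-0.3, -0.7, -0.3]
grip_width: 0.0516
[0.55007164 0.14630485 0.05886908] [-0.27529407 -0.72390392 -0.27497327]
[277.7929646  184.77327011]
[297.56562015 194.32791483]
```

View pics/s2.png

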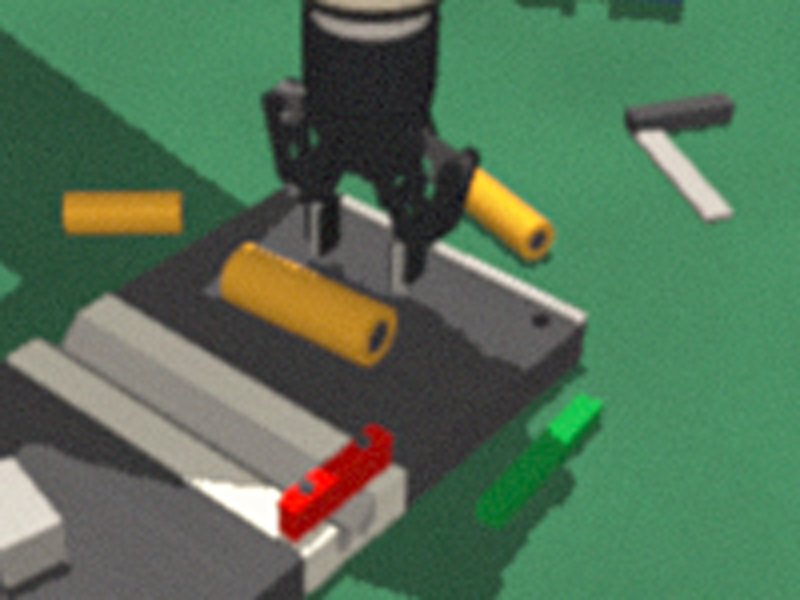

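The tips appear where I predicted, at (318,260) and (405,293) in the crop, so they are at z≈0.040, clear of the plate and below the bar's centre height. Now I'll approach and push.

```bash
python3 -m pendant '[[0,-5,-2,0],[0,-10,-2,0],[0,-14,-2,0],[0,-17,-2,0],[0,-19,-2,0],[0,-21,-2,0],[0,-23,-2,0],[0,-25,-2,0]]'
python3 -m pendant '[[0,-3,0,-0.004],[0,-6,0,-0.008],[0,-9,0,-0.012],[0,-12,0,-0.016],[0,-15,0,-0.02],[0,-18,0,-0.024],[0,-21,0,-0.028],[0,-24,0,-0.032]]'
python3 - <<'E'
from h import *
s=state();print(s["tcp_pos"],s["force"])
fs=[grab_frame(c) for c in("top","scene")]
cv2.imwrite("pics/t3.png",cv2.resize(fs[0]["image"][145:305,190:440,::-1],None,fx=3.2,fy=3.2))
cv2.imwrite("pics/s3.png",cv2.resize(fs[1]["image"][120:270,200:400,::-1],None,fx=4,fy=4))
for o in fitbar(fs,[.55,.07,.0],.048): print(o)
E
```

```text
t: 4.65
tcp_pos: [0.5499, 0.1212, 0.0563]
tcp_rot: [-0.01, 0.707, 0.01, 0.707]
force: [0.3, 1.4, 0.4]
grip_width: 0.0513
t: 5.32
tcp_pos: [0.5498, 0.097, 0.0563]
tcp_rot: [0.002, 0.707, -0.002, 0.707]
force: [-0.3, 0.7, 0.8]
grip_width: 0.0514
[0.54982477 0.09702769 0.05628334] [-0.26565742  0.66710131  0.81463581]
(array([ 0.5618,  0.0728, -0.0153]), np.float64(0.995))
(array([0.5512, 0.065 , 0.0291]), np.float64(0.08))
(array([0.5512, 0.065 , 0.0291]), np.float64(1.075))
```

View pics/t3.png

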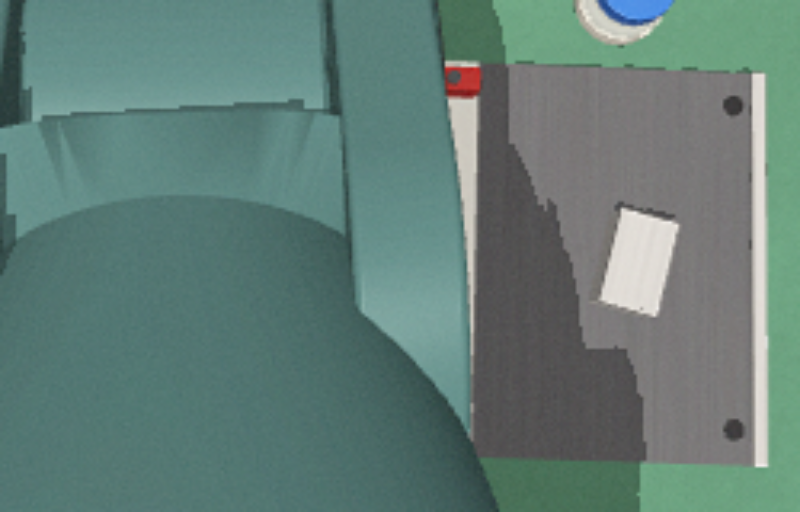

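View pics/s3.png

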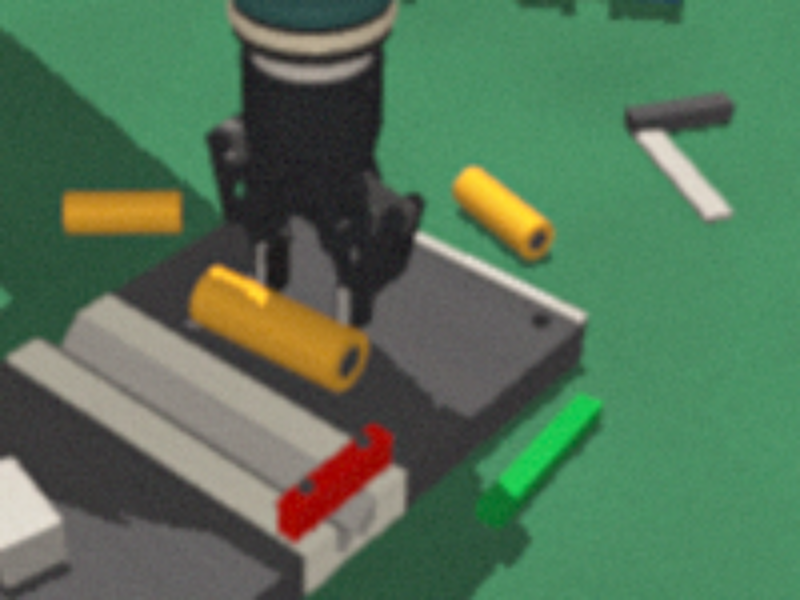

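The arm blocks the top view, but the scene view shows the bar at (278,330) in the crop. It has rolled 27 mm and sits about 3 mm ahead of the tips. I'll keep pushing and turn towards the groove's heading.

```bash
python3 -m pendant '[[0,-3,0,-0.006],[0,-6,0,-0.012],[0,-9,0,-0.018],[0,-12,0,-0.024],[0,-15,0,-0.03],[0,-18,0,-0.036],[0,-21,0,-0.04],[0,-24,0,-0.042]]'
python3 - <<'E'
from h import *
s=state();print(s["tcp_pos"],s["force"])
f=grab_frame("scene")
for o in fitbar([f],[.55,.04,.0],.048): print(o)
E
```

```text
t: 6.08
tcp_pos: [0.5498, 0.073, 0.0563]
tcp_rot: [0.017, 0.707, -0.017, 0.707]
force: [0.6, 0.3, 0.0]
grip_width: 0.0515
[0.54983345 0.07300133 0.05629195] [0.61761586 0.27437542 0.01487038]
(array([0.5512, 0.0427, 0.0135]), np.float64(0.092))
```

```bash
python3 -m pendant '[[0,-2,0,0],[0,-4,0,0],[0,-6,0,0],[0,-8,0,0],[0,-10,0,0],[0,-12,0,0],[0,-14,0,0],[0,-16,0,0]]'
python3 - <<'E'
from h import *
s=state();print(s["tcp_pos"],s["force"])
f=grab_frame("scene")
for o in fitbar([f],[.55,.026,-.02],.048): print(o)
cv2.imwrite("pics/s4.png",cv2.resize(f["image"][120:270,200:400,::-1],None,fx=4,fy=4))
E
```

```text
t: 6.8
tcp_pos: [0.5498, 0.0571, 0.0563]
tcp_rot: [0.017, 0.707, -0.017, 0.707]
force: [0.6, 0.3, 0.5]
grip_width: 0.0514
[0.54983207 0.05713264 0.0562884 ] [0.56639847 0.28827135 0.54436849]
(array([0.5526, 0.026 , 0.0227]), np.float64(0.095))
```

View pics/s4.png

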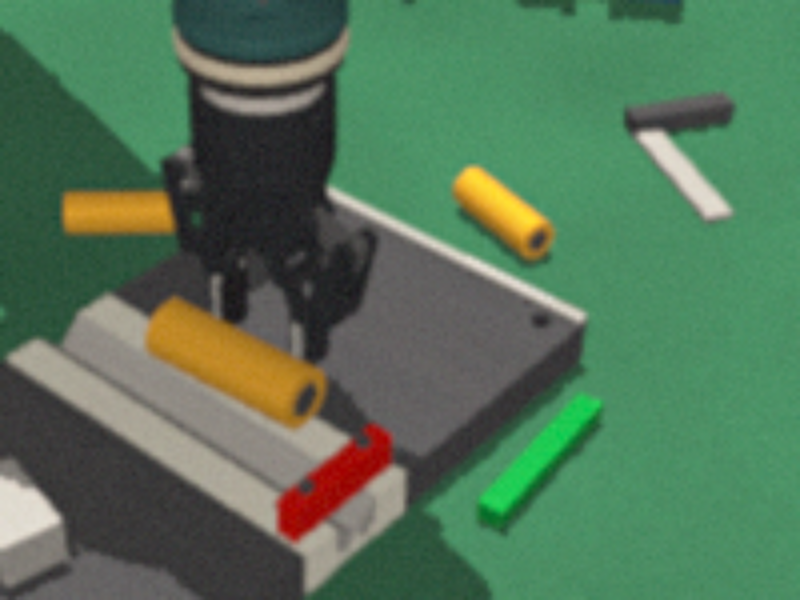

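The scene view shows the bar from (165,330) to (300,395) in the crop, right at the groove's edge and still slightly askew. I'll keep pushing gently.

```bash
python3 -m pendant '[[0,-2,0,0],[0,-4,0,0],[0,-6,0,0],[0,-8,0,0],[0,-10,0,0],[0,-12,0,0],[0,-14,0,0],[0,-14,0,0]]'
python3 - <<'E'
from h import *
s=state();print(s["tcp_pos"],s["force"])
f=grab_frame("scene")
for z in(.048,.0395):
  for o in fitbar([f],[.55,.006,-.02],z): print(z,o)
cv2.imwrite("pics/s5.png",cv2.resize(f["image"][120:270,200:400,::-1],None,fx=4,fy=4))
E
```

```text
t: 7.52
tcp_pos: [0.5499, 0.043, 0.0563]
tcp_rot: [0.017, 0.707, -0.017, 0.707]
force: [-0.2, 0.0, -0.1]
grip_width: 0.0511
[0.54988398 0.04298712 0.05629411] [-0.19035442  0.03144834 -0.10984111]
0.048 (array([0.5529, 0.0056, 0.0243]), np.float64(0.101))
0.0395 (array([0.5466, 0.0124, 0.0351]), np.float64(0.081))
```

View pics/s5.png

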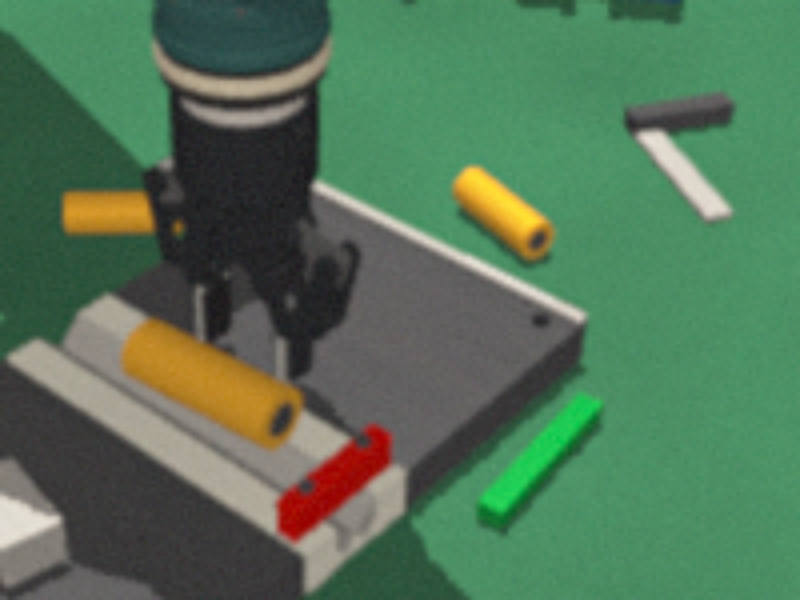

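The bar is partly in: its near (−x) end has dropped into the groove while the +x end at (285,420) still rides the edge. I'll push a little further.

```bash
python3 -m pendant '[[0,-2,0,0],[0,-4,0,0],[0,-6,0,0],[0,-8,0,0],[0,-10,0,0],[0,-12,0,0],[0,-12,0,0],[0,-12,0,0]]'
python3 - <<'E'
from h import *
s=state();print(s["tcp_pos"],s["force"])
f=grab_frame("scene")
for z in(.048,.0395):
  for o in fitbar([f],[.55,.006,-.02],z): print(z,o)
cv2.imwrite("pics/s6.png",cv2.resize(f["image"][120:270,200:400,::-1],None,fx=4,fy=4))
E
```

```text
t: 8.23
tcp_pos: [0.5498, 0.0312, 0.0563]
tcp_rot: [0.017, 0.707, -0.017, 0.707]
force: [0.3, 0.2, 0.6]
grip_width: 0.0513
[0.54984706 0.0312331  0.05628345] [0.3460189  0.21153743 0.644722  ]
0.048 (array([ 0.5585, -0.0102, -0.0631]), np.float64(0.135))
0.0395 (array([ 0.5522, -0.0034, -0.0524]), np.float64(0.11))
```

View pics/s6.png

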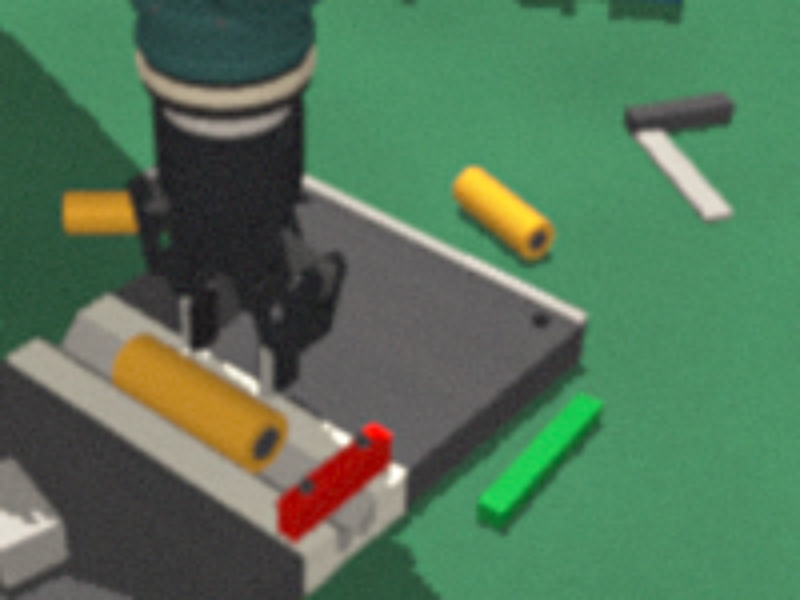

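The bar now lies along the groove, from (130,360) to (265,440) in the crop. The seated-height fit gives y −0.0034 (expected −0.004) and yaw −0.052 (groove −0.045). I'll back off, lift, shut the fingers and come down behind the −x end.

```bash
python3 -m pendant '[[0,10,0,0],[0,22,0,0],[0,22,30,0],[0,22,60,0],[-30,12,70,0],[-60,-10,70,0],[-90,-31,70,0],[-90,-31,70,0]]' 
python3 -m pendant '[[0,0,0,0],[0,0,0,0],[0,0,0,0],[0,0,0,0]]' 1
python3 - <<'E'
from h import *
s=state();print(s["tcp_pos"],s["force"],s["grip_width"])
fs=[grab_frame(c) for c in("top","scene")]
for o in fitbar([fs[1]],[.55,-.004,-.05],.0395): print(o)
cv2.imwrite("pics/t7.png",cv2.resize(fs[0]["image"][145:305,190:440,::-1],None,fx=3.2,fy=3.2))
w=grab_frame("wrist");cv2.imwrite("pics/w7.png",w["image"][:,:,::-1])
E
```

```text
t: 8.95
tcp_pos: [0.455, -0.0001, 0.1263]
tcp_rot: [0.017, 0.708, -0.017, 0.706]
force: [1.9, -0.1, 0.9]
grip_width: 0.0509
t: 9.28
tcp_pos: [0.4606, 0.001, 0.1262]
tcp_rot: [0.016, 0.707, -0.016, 0.707]
force: [-0.4, -0.1, -0.6]
grip_width: 0.0032
[0.46057397 0.00097394 0.12615928] [-0.3724864  -0.12337351 -0.60504312] 0.003156045909365186
(array([ 0.5521, -0.0035, -0.0671]), np.float64(0.133))
```

View pics/w7.png

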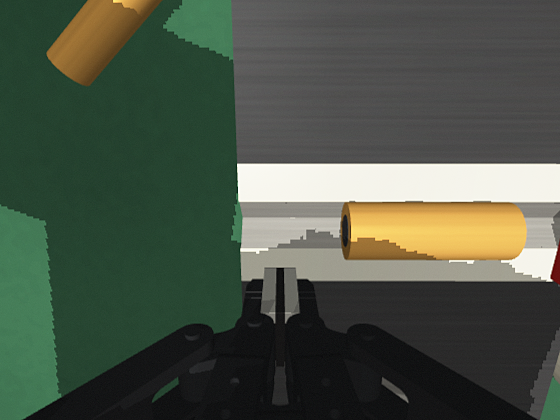

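The wrist view shows the bar seated in the groove with its dark-bored end at (346,231), and the shut fingers at (280,280) clear behind it. I'll descend and nudge it in +x along the groove.

```bash
python3 -m pendant '[[0,-1,-25,0],[0,-1,-45,0],[0,-1,-60,0],[0,-1,-66,0],[0,-1,-66,0],[0,-1,-66,0]]' 
python3 - <<'E'
from h import *
s=state();print(s["tcp_pos"],s["force"],s["grip_width"])
f=grab_frame("scene")
cv2.imwrite("pics/s8.png",cv2.resize(f["image"][120:270,180:380,::-1],None,fx=4,fy=4))
w=grab_frame("wrist");cv2.imwrite("pics/w8.png",w["image"][:,:,::-1])
E
```

```text
t: 9.93
tcp_pos: [0.4601, -0.0006, 0.0606]
tcp_rot: [0.017, 0.707, -0.017, 0.707]
force: [-0.0, 0.6, 0.5]
grip_width: 0.0001
[ 0.46005241 -0.00060452  0.06060621] [-0.00109575  0.62942168  0.45365987] 0.00013405778664609533
```

View pics/s8.png

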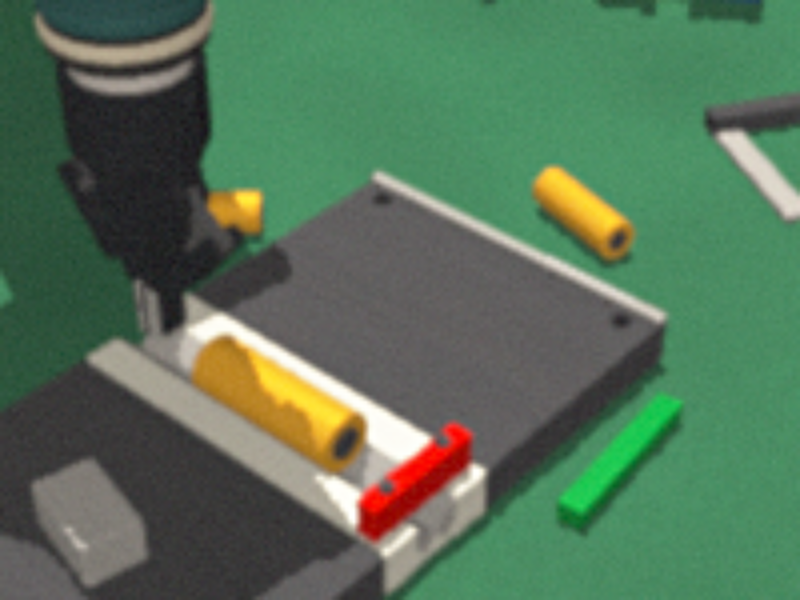

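View pics/w8.png

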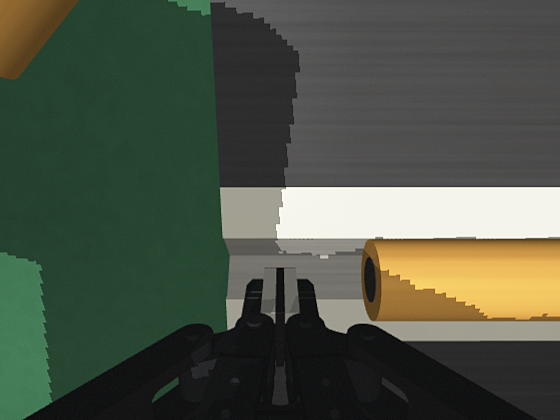

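Both views show the shut fingertips standing over the groove behind the bar's end: (155,320) in the scene crop and (280,285) in the wrist view. Now I'll nudge.

```bash
python3 -m pendant '[[5,0,0,0],[10,0,0,0],[14,-1,0,0],[17,-1,0,0],[20,-1,0,0],[23,-1,0,0],[26,-1,0,0],[29,-1,0,0]]' 
python3 -m pendant '[[2,0,0,0],[4,0,0,0],[6,0,0,0],[8,0,0,0],[10,-1,0,0],[12,-1,0,0],[14,-1,0,0],[16,-1,0,0]]' 
python3 - <<'E'
from h import *
s=state();print(s["tcp_pos"],s["force"],s["grip_width"])
f=grab_frame("scene")
for o in fitbar([f],[.572,-.005,-.05],.0395): print(o)
E
```

```text
t: 10.7
tcp_pos: [0.4889, -0.0016, 0.0602]
tcp_rot: [0.017, 0.707, -0.017, 0.707]
force: [-2.2, 0.4, 0.3]
grip_width: 0.0002
t: 11.37
tcp_pos: [0.505, -0.0027, 0.0603]
tcp_rot: [0.017, 0.707, -0.017, 0.707]
force: [-1.2, -0.3, -0.7]
grip_width: -0.0003
[ 0.50504209 -0.00270126  0.06025795] [-1.17459132 -0.31082794 -0.69808927] -0.00026385620198479643
(array([ 0.5699, -0.0047, -0.0592]), np.float64(0.134))
```

```bash
python3 -m pendant '[[2,0,0,0],[4,0,0,0],[6,0,0,0],[8,0,0,0],[10,0,0,0],[12,-1,0,0],[14,-1,0,0],[15,-1,0,0]]' 
python3 -m pendant '[[0.7,0,0,0],[1.4,0,0,0],[2.1,0,0,0],[2.8,0,0,0]]' 
python3 - <<'E'
from h import *
s=state();print(s["tcp_pos"],s["force"],s["grip_width"])
f=grab_frame("scene")
for o in fitbar([f],[.587,-.005,-.05],.0395): print(o)
cv2.imwrite("pics/s9.png",cv2.resize(f["image"][180:280,220:350,::-1],None,fx=6,fy=6))
E
```

```text
t: 12.08
tcp_pos: [0.5202, -0.0037, 0.0603]
tcp_rot: [0.017, 0.707, -0.017, 0.707]
force: [-1.4, 0.3, 0.7]
grip_width: 0.0002
t: 12.42
tcp_pos: [0.5227, -0.0037, 0.0603]
tcp_rot: [0.017, 0.707, -0.017, 0.707]
force: [-1.6, -0.4, 0.5]
grip_width: 0.0001
[ 0.52265378 -0.00366877  0.06028704] [-1.55960839 -0.40996717  0.49067319] 6.674604668415065e-05
(array([ 0.5807, -0.0048, -0.0745]), np.float64(0.214))
```

View pics/s9.png

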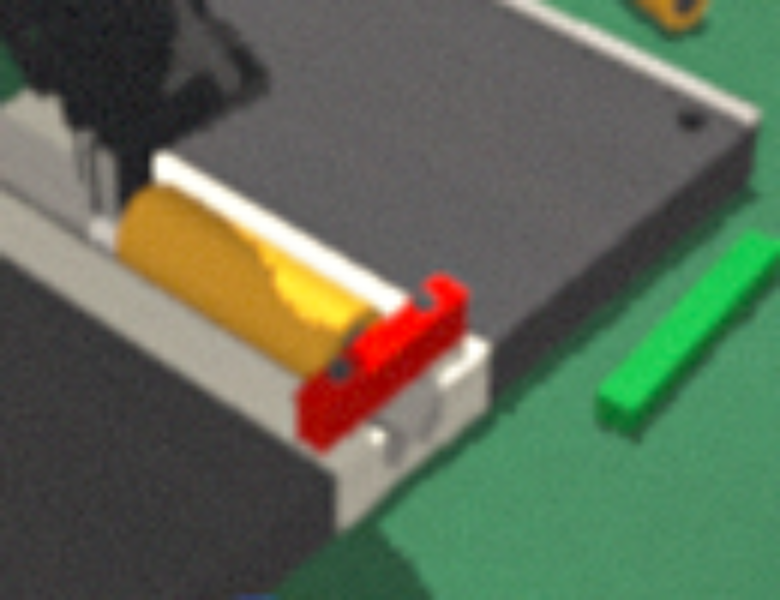

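The scene crop shows the bar's end just short of the red stop near (370,325). The stop now hides part of the bar, so the fit is biased. I'll creep on and watch the force.

```bash
python3 -m pendant '[[0.5,0,0,0],[1,0,0,0],[1.5,0,0,0],[2,0,0,0]]';python3 -m pendant '[[0.3,0,0,0],[0.6,0,0,0],[0.9,0,0,0],[1.2,0,0,0]]'
```

```text
t: 12.8
tcp_pos: [0.5247, -0.0037, 0.0603]
tcp_rot: [0.017, 0.707, -0.017, 0.707]
force: [-1.3, -1.4, 0.5]
grip_width: -0.0001
t: 13.13
tcp_pos: [0.5258, -0.0036, 0.0603]
tcp_rot: [0.017, 0.707, -0.017, 0.707]
force: [-1.9, 0.7, 0.5]
grip_width: -0.0001
```

```bash
python3 -m pendant '[[0.3,0,0,0],[0.6,0,0,0],[0.9,0,0,0]]';python3 -m pendant '[[0.3,0,0,0],[0.6,0,0,0]]';python3 - <<'E'
from h import *
s=state();print(s["tcp_pos"],s["force"])
f=grab_frame("scene")
cv2.imwrite("pics/s10.png",cv2.resize(f["image"][180:280,220:350,::-1],None,fx=6,fy=6))
E
```

```text
t: 13.38
tcp_pos: [0.5267, -0.0037, 0.0603]
tcp_rot: [0.017, 0.707, -0.017, 0.707]
force: [-1.6, 0.1, 0.3]
grip_width: 0.0001
t: 13.55
tcp_pos: [0.5274, -0.0037, 0.0603]
tcp_rot: [0.017, 0.707, -0.017, 0.707]
force: [-1.7, -0.8, 0.5]
grip_width: 0.0001
[ 0.5273833  -0.00367208  0.0602973 ] [-1.73886345 -0.80562432  0.5455503 ]
```

View pics/s10.png

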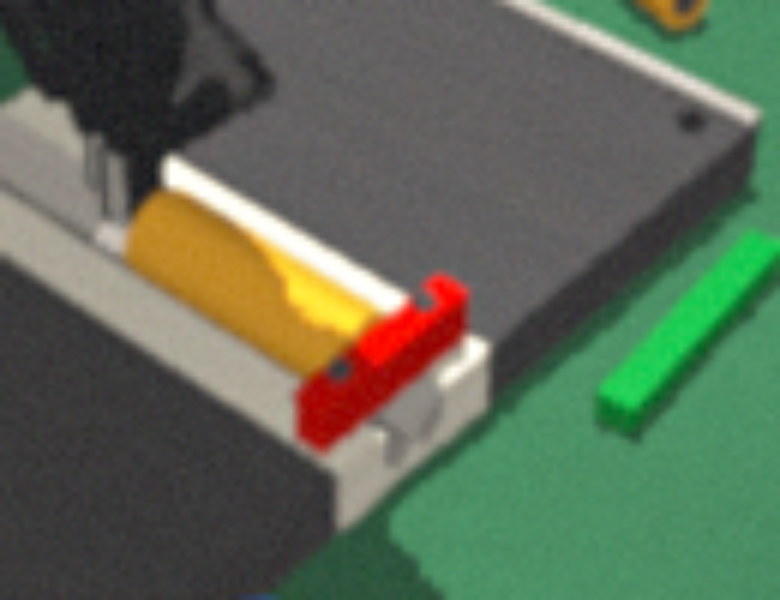

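The gap at the stop has nearly closed in the picture, but the force hasn't risen yet.

```bash
for i in 1; do python3 -m pendant '[[0.3,0,0,0],[0.6,0,0,0]]'; done;  python3 -m pendant '[[0.3,0,0,0],[0.6,0,0,0]]'
```

```text
t: 13.77
tcp_pos: [0.5279, -0.0037, 0.0603]
tcp_rot: [0.017, 0.707, -0.017, 0.707]
force: [-2.3, 0.1, 0.1]
grip_width: 0.0002
t: 13.93
tcp_pos: [0.5284, -0.0036, 0.0602]
tcp_rot: [0.017, 0.707, -0.017, 0.707]
force: [-4.1, 0.1, 1.9]
grip_width: 0.0001
```

```bash
python3 -m pendant '[[0.3,0,0,0],[0.6,0,0,0]]'
```

```text
t: 14.1
tcp_pos: [0.5285, -0.0036, 0.0602]
tcp_rot: [0.017, 0.707, -0.017, 0.706]
force: [-6.4, -0.2, 3.6]
grip_width: -0.0001
```

The force climbs from 1.7 to 6.4 N and the TCP has stalled, so the bar is home. I'll withdraw along −x, then lift.

```bash
python3 -m pendant '[[-2,0,0,0],[-6,0,0,0],[-14,0,0,0],[-25,0,0,0],[-30,0,25,0],[-35,0,60,0],[-35,0,100,0],[-35,0,140,0]]'
python3 -m pendant '[[-30,-25,0,0],[-60,-50,0,0],[-80,-80,0,0],[-100,-115,0,0],[-120,-150,0,0],[-140,-185,0,0],[-160,-220,0,0],[-160,-220,0,0]]'
python3 -m pendant '[[0,0,0,0],[0,0,0,0],[0,0,0,0],[0,0,0,0]]'
python3 - <<'E'
from h import *
s=state();print(s["tcp_pos"],s["force"])
fs=[grab_frame(c) for c in("top","scene")]
for o in fitbar(fs,[.591,-.005,-.05],.0395): print(o)
f=fs[0]
cv2.imwrite("pics/t11.png",cv2.resize(f["image"][145:305,190:440,::-1],None,fx=3.2,fy=3.2,interpolation=cv2.INTER_CUBIC))
cv2.imwrite("pics/s11.png",cv2.resize(fs[1]["image"][160:330,120:370,::-1],None,fx=3.2,fy=3.2,interpolation=cv2.INTER_CUBIC))
E
```

```text
t: 14.77
tcp_pos: [0.4928, -0.0035, 0.202]
tcp_rot: [0.017, 0.707, -0.017, 0.707]
force: [1.6, 0.1, 0.8]
grip_width: -0.0002
t: 15.43
tcp_pos: [0.3311, -0.2285, 0.2004]
tcp_rot: [0.018, 0.707, -0.02, 0.707]
force: [1.0, 1.3, 0.1]
grip_width: -0.0001
t: 15.77
tcp_pos: [0.3346, -0.2226, 0.2003]
tcp_rot: [0.016, 0.707, -0.016, 0.707]
force: [0.1, 0.1, 0.5]
grip_width: -0.0002
[ 0.33462109 -0.22255801  0.20026769] [0.11918341 0.07417995 0.51800769]
(array([ 0.5922, -0.005 , -0.0473]), np.float64(0.119))
(array([ 0.584 , -0.0044, -0.0676]), np.float64(0.279))
(array([ 0.5915, -0.005 , -0.0524]), np.float64(0.413))
```

View pics/t11.png

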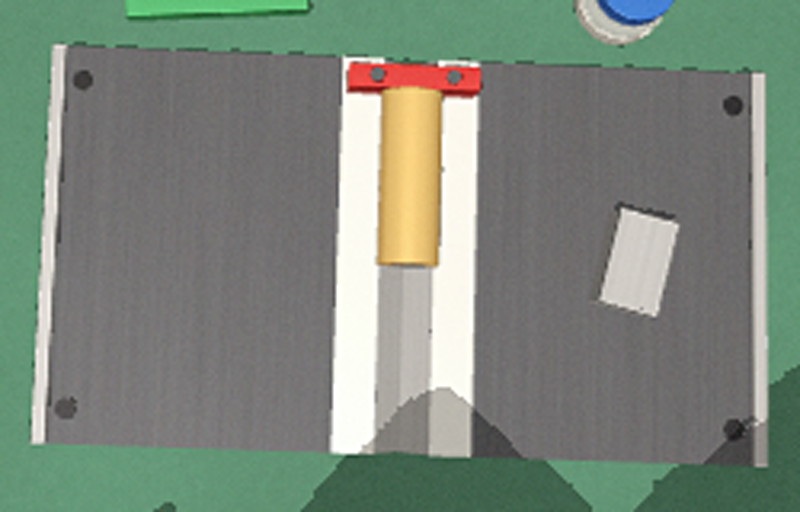

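View pics/s11.png

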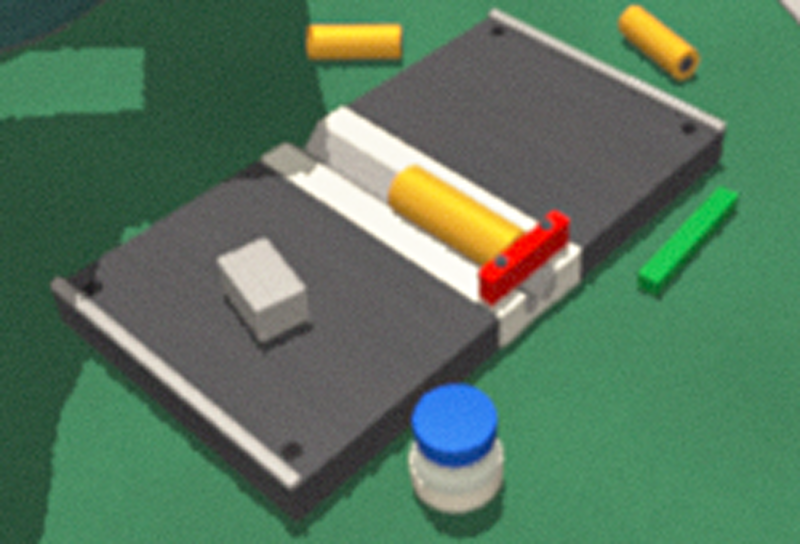

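The top view shows the bar in the groove at (410,175), with its end against the red stop at (412,90). Its centre fits at (0.592,−0.005), where I expected (0.591,−0.006), and its yaw is −0.047 against the groove's −0.045. The block, jar and stone are at their old pixels, and the arm is clear. I'm handing in.

```bash
python3 -c "
from plant import *
print(job_done())"
```

```text
the job is handed in; nothing more can be done
None
```

The bar is lying in the V-groove with its end against the red stop, and I handed the job in after about 16 s of the 61 s allowed. The hand-in gives no verdict, so the result below rests on my own last checks.

I rolled the bar across the plate with two half-open fingertips pushing side by side. It dropped into the groove slightly askew and squared up with a little more push. I then shut the fingers and nudged it along from its −x end until the force rose to about 6 N at the stop, and withdrew.

**Last checks:**
- **Position:** the top camera puts the bar's centre at (0.592, −0.005), within about 1 mm of where it should sit. Its yaw is −0.047 against the groove's −0.045.
- **Forces:** readings at the end of each move were about 2 N or less until the bar touched the stop. Forces within a move were not logged.
- **Other items:** the block, jar and stone look unmoved in both views, and the hand is clear.

**One disagreement:** the scene camera's fit put the centre about 8 mm further back. The stop hides the bar's far end from that camera, which pulls the fit back, so I relied on the top view and the contact force.

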